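# Post the last two tins into the covered crate

### The job

Four of the six cells of the covered crate already hold a tin, and the sprung flaps hide which. Feel for the two empty cells and put the two loose tins into them, one in each, upright and pushed right down to the cell floor. Leave the jar, the try square and the steel block behind the work where they are.

Things in the scene. Friction and masses are not known exactly. Their poses are not given: they have to be found in the camera images.
- crate: Fixed plywood crate, 172 (its x) x 236 (its y) x 86 mm high, under a metal cover 3 mm thick, its top 86 mm above the bench. Origin: centre of the underside. Six cells: 2 rows in x, 3 columns in y, each under a 66 mm square mouth shut by a sprung steel flap. A cell's floor is 81 mm below the cover's top. Four cells, never the same ones, hold a tin like the loose ones, unseen.
- cell_0 (a point): Centre of a mouth of the crate, level with the cover's top: near row (crate x -41 mm), crate y -76 mm. Axes as the crate's, z up. Each mouth's flap lies just under the cover, hinged along its far (+x) edge; pushed down it swings 90 degrees to hang by that wall, springing back if freed.
- cell_1 (a point): Centre of a mouth of the crate, level with the cover's top: near row (crate x -41 mm), crate y +0 mm. Axes as the crate's, z up. Over a stored tin a flap gives only about 4 mm, then stops hard on the tin's lid, some 8 mm below the cover's top.
- cell_2 (a point): Centre of a mouth of the crate, level with the cover's top: near row (crate x -41 mm), crate y +76 mm. Axes as the crate's, z up. In an empty cell a flap gives all the way, with about 0.3 N at its free edge and up to about 5 N beside its hinge.
- cell_3 (a point): Centre of a mouth of the crate, level with the cover's top: far row (crate x +41 mm), crate y -76 mm. Axes as the crate's, z up. A posted tin holds its flap folded down beside it; its lid ends 9 mm below the cover's top.
- cell_4 (a point): Centre of a mouth of the crate, level with the cover's top: far row (crate x +41 mm), crate y +0 mm. Axes as the crate's, z up. The flap may rub on a tin and hold it part way, so that it needs a push.
- cell_5 (a point): Centre of a mouth of the crate, level with the cover's top: far row (crate x +41 mm), crate y +76 mm. Axes as the crate's, z up.
- tin_a: Loose closed round food tin used for small screws, 57 mm diameter, 72 mm high, about 0.13 to 0.25 kg, standing upright on the bench; the two loose tins are alike. Origin: centre of its underside, z up to the lid.
- tin_b: Loose closed round food tin used for small screws, 57 mm diameter, 72 mm high, about 0.13 to 0.25 kg, standing upright on the bench; the two loose tins are alike. Origin: centre of its underside, z up to the lid.
- flux_pot: Bystander: white jar with a red lid, 67 mm diameter, 68 mm high, standing behind the work. Origin: centre of its underside.
- try_square: Bystander: small steel try square lying flat, 116x75x16 mm. Origin: centre of its underside.
- jig_block_2: Bystander: steel block with two holes, 25x50x25 mm. Origin: centre of its underside.
Mind the look-alikes: they are no part of the job. What is shaped like the tin_b but black, turquoise or yellow is not meant.

How it is judged:
At the end, for the whole second after the job is handed in: Each loose tin stands at rest in a cell of the crate: its underside within 4 mm of the cell floor (at least 77 mm below the cover's top), within 13 mm of the mouth's centre sideways, upright within 0.1 rad, slower than 0.02 m/s (((horizontal distance between tin_a and cell_0 below 0.013 m and z of tin_a in the frame of cell_0 below -0.077 m) or (horizontal distance between tin_a and cell_1 below 0.013 m and z of tin_a in the frame of cell_1 below -0.077 m) or (horizontal distance between tin_a and cell_2 below 0.013 m and z of tin_a in the frame of cell_2 below -0.077 m) or (horizontal distance between tin_a and cell_3 below 0.013 m and z of tin_a in the frame of cell_3 below -0.077 m) or (horizontal distance between tin_a and cell_4 below 0.013 m and z of tin_a in the frame of cell_4 below -0.077 m) or (horizontal distance between tin_a and cell_5 below 0.013 m and z of tin_a in the frame of cell_5 below -0.077 m)) and ((horizontal distance between tin_b and cell_0 below 0.013 m and z of tin_b in the frame of cell_0 below -0.077 m) or (horizontal distance between tin_b and cell_1 below 0.013 m and z of tin_b in the frame of cell_1 below -0.077 m) or (horizontal distance between tin_b and cell_2 below 0.013 m and z of tin_b in the frame of cell_2 below -0.077 m) or (horizontal distance between tin_b and cell_3 below 0.013 m and z of tin_b in the frame of cell_3 below -0.077 m) or (horizontal distance between tin_b and cell_4 below 0.013 m and z of tin_b in the frame of cell_4 below -0.077 m) or (horizontal distance between tin_b and cell_5 below 0.013 m and z of tin_b in the frame of cell_5 below -0.077 m)) and angle between each of tin_a, tin_b's own z axis and vertical below 0.1 rad and linear speed of each of tin_a, tin_b below 0.02 m/s); the robot touches nothing.
It fails at once if the jar is shifted by more than 30 mm (distance of flux_pot from where it was at the start of the episode above 0.03 m).
It fails at once if the try square is shifted by more than 30 mm (distance of try_square from where it was at the start of the episode above 0.03 m).
It fails at once if the steel block is shifted by more than 30 mm (distance of jig_block_2 from where it was at the start of the episode above 0.03 m).
It also fails if it takes over 72 s, if anything falls off the work surface, if the arm or the gripper's body presses on something with over 40 N, if the wrist force passes 120 N, or if a joint passes its speed limit or range.

### The arm

A 7-joint arm with a two-finger parallel gripper is mounted at the origin on a cart in front of the work surface, level with it; the furniture and walls round the work are solid. World frame = base frame: x ahead of the robot, y to its left, z up, the work surface at z = 0. Lengths are in m, angles in rad, forces in N, time in s.
With the tool pointing down it reaches from about 0.425 to 0.925 m from the base axis. Payload 6.8 kg.
Tool frame: the origin (TCP) lies midway between the tips of the shut fingers; the grasp point (between the pads) lies 19 mm behind it; z points along the fingers, y is the line along which they close (so a half turn about z gives the same grasp; the last joint's range is limited). The gripper opens to 88 mm and grips with 3 to 60 N. Pads are 20 mm wide; open, the fingers measure 115 mm over their backs; the gripper's body (75 mm by 178 mm) begins 61 mm behind the grasp point.
Start: joints at [1.209, 0.477, 0.022, 1.555, -0.011, 1.109, -0.083], TCP at [0.169, -0.653, 0.223] pointing down, gripper open.
Joint ranges: [-2.96, 2.96], [-0.34, 2.1], [-1.41, 1.46], [0.24, 2.44], [-1.37, 4.51], [0.17, 1.92], [-2.96, 2.96]. Speed limits (rad/s): [2.39, 2.39, 3.14, 3.14, 3.14, 3.14, 3.14].

### API

Orientations are given as [roll, pitch, yaw] about the fixed x, y, z axes, in that order (R = Rz(yaw) Ry(pitch) Rx(roll)).
In Python, from rig import monitor, vision, finish_job, nets gives the robot as it stands. The module is installed in compiled form; this text tells all that it offers.
- The arm moves only by the tool move_arm, never from a script. Its argument "commands" is a list that holds one entry, the list of rows, each a list of 5 numbers: the opening, from 0 (shut) to 1 (fully open), then the shift along the world's x, y, z in units of 0.1 m (1.0 is 0.1 m), then the turn about the world's z in units of 90 degrees (1.0 is 90 degrees). In form: [[[claw, dx, dy, dz, twist], ...]]. A call has exactly 5 rows; each row is the pose to reach, as a shift and turn from the pose commanded when the call began; what a row does not reach only later rows make up. A row lasts 1/8 s, in which the tool goes at most 62.5 mm and 10.7 degrees, less where a joint would pass 70% of its speed; a pose out of reach is approached as far as the arm can. A call with a number of a shift or a turn outside -1 to 1 is refused whole. A call with a gripper value outside its range is refused whole. The fingers move at their own pace and stop on an object; the grip force is fixed at half the most. Time passes only in rows, so rows that repeat a pose let the fingers close, or fill a call up. It gives the time, the measured TCP pose, the force, the opening and the grip force at its end, in the units of the state.
- monitor.sense(): the state, without advancing time (a new reading comes with each control period).
- vision.camera(name): name is "scene" or "top" or "wrist"; returns (picture, depth): 480x640x3 uint8, blue, green, red; 480x640 float32, m along the optical axis (not along the pixel's ray), 0 where there is no reading.
- vision.camera_params(name): a dict with "fovy" (degrees; the focal length in pixels is half the picture's height over the tangent of half this angle, whatever the lens; pixels are square), "cx", "cy" (the principal point, pixels), "pose" (4x4, takes a point from camera to world coordinates). Camera axes: x right, y down, z forward; pixel columns grow to the right and rows downward; lengths in m; the calibration is good to about 2 mm. A picture is of the moment at which its call begins: read the wrist's pose just before it. camera_params takes no time and is no camera call; for the wrist camera it gives the pose at the moment of the call.
- finish_job(): hands the job in; it is judged then, once.
Trained networks look in the newest picture that a camera, given by its name, has taken for a name from the list of things; names that differ only in an ending like _2 or _b are one class to them, and where a whole thing is asked for, a point or a joint stands for the part that bears it (a point fixed in the world has none). Each returns a list of dicts, best first, with "conf" (0 to 1); they miss things now and then, are a little off and sometimes report something else, mostly with a low value. They report only what shows in the picture. A call takes as long as a camera call. They do not tell look-alikes from the thing itself.
- nets.cut_out(thing, camera): "region" (480x640 bool, what is visible of it) and "xy" ([column, row] in pixels, amid what is visible of it).
The state is a dict: "time": time; "q": joint angles; "qd": joint speeds; "joint_efforts": joint torques, N m; "eef_pos": TCP position; "orientation": TCP orientation; "contact_force": force on the tool from outside, world axes, zero at the start; "wrist_torque": the same for the moment, N m; "finger_gap": finger opening in m; "grip_force": force on a finger pad.
Only numpy, scipy, OpenCV 4.12 (cv2) and the standard library are available. Lean on these libraries where they do the work, as an engineer would, in place of code of your own. Each camera call takes 0.05 s, during which the arm holds its last target. There are 200 camera calls.

## Working session

There is one attempt and no reset: what is moved stays moved. The work goes in short steps, Python scripts to look and compute and a tool call to move; the robot and the scene stay as the last step left them, time stands still between calls to the robot, and variables do not carry over. Pictures are saved under pics/ and viewed, at most 10 in all, crops included, and the job is handed in when it is done.

Besides the shell and the picture viewer there is one more tool, called after ">>>" as name(argument=value, ...) on one line, values as JSON. move_arm: Moves the arm, as the interface text tells. Shifts and turns lie within -1 to 1; 1 stands for 0.1 m of shift or 90 degrees of turn. Its arguments: {"type":"object","properties":{"commands":{"type":"array","items":{"type":"array","items":{"type":"array","items":{"type":"number","minimum":-1,"maximum":1}}}}},"required":["commands"]}

```bash
mkdir -p pics
cat > h.py <<'E'
import numpy as np, cv2
from rig import monitor, vision, finish_job, nets
def shot(n):
    p=vision.camera_params(n); im,d=vision.camera(n); return im,d,p
def cloud(d,p):
    f=240/np.tan(np.radians(p["fovy"])/2); v,u=np.mgrid[:480,:640]
    P=np.stack([(u-p["cx"])/f*d,(v-p["cy"])/f*d,d],-1); T=np.array(p["pose"])
    W=P@T[:3,:3].T+T[:3,3]; W[d<=0]=np.nan; return W
E
python3 - <<'E'
from h import *
s=monitor.sense(); print(s["time"],s["eef_pos"],s["orientation"],s["contact_force"])
ims=[]
for c in ["top","scene"]:
    im,d,p=shot(c); W=cloud(d,p); ims.append(im); cv2.imwrite(f"pics/{c}0.png",im); np.save(f"{c}0.npy",W)
    print(c,np.array(p["pose"])[:3,3])
    for t in ["crate","tin_a","flux_pot","try_square","jig_block_2"]:
        for r in nets.cut_out(t,c):
            q=W[r["region"]]; print(t,round(r["conf"],2),np.round(r["xy"]),r["region"].sum(),np.round(np.nanmedian(q,0),3),np.round(np.nanpercentile(q,2,axis=0),3),np.round(np.nanpercentile(q,98,axis=0),3), np.median(im[r["region"]],0))
E
```

```text
0.0 [ 0.16933751 -0.65278733  0.22167898] [-3.13975702e+00  1.29698450e-04  2.53846620e-01] [-0.24163698 -0.63316929  0.50121807]
top [ 0.34332063 -0.16324169  1.6173076 ]
crate 0.93 [184. 273.] 4323 [0.523 0.26  0.083] [0.44  0.146 0.027] [0.609 0.379 0.091] [172. 171. 168.]
tin_a 0.86 [328. 235.] 299 [ 0.658 -0.206  0.068] [ 0.633 -0.232  0.008] [ 0.688 -0.18   0.075] [161. 161. 163.]
tin_a 0.85 [287. 240.] 314 [ 0.633 -0.073  0.067] [ 0.61  -0.097 -0.003] [ 0.667 -0.044  0.075] [157. 156. 157.]
tin_a 0.85 [471. 272.] 377 [ 0.53  -0.655  0.066] [ 0.505 -0.69   0.   ] [ 0.558 -0.633  0.075] [135. 137.  63.]
tin_a 0.65 [254. 235.] 319 [0.65  0.035 0.067] [ 0.628  0.01  -0.   ] [0.681 0.064 0.077] [37. 35. 36.]
tin_a 0.63 [363. 229.] 324 [ 0.662 -0.315  0.066] [ 0.64  -0.344 -0.002] [ 0.694 -0.29   0.078] [ 74.  164.5 169. ]
flux_pot 0.95 [255. 199.] 359 [0.773 0.037 0.067] [0.747 0.009 0.022] [0.808 0.066 0.074] [ 75.  85. 168.]
try_square 0.75 [197. 193.] 300 [0.805 0.245 0.005] [ 0.731  0.212 -0.006] [0.836 0.309 0.02 ] [166. 167. 168.]
jig_block_2 0.54 [322. 209.] 139 [ 0.757 -0.1
[... 423 characters left out ...]
5] [29.5 27.5 28. ]
tin_a 0.8 [454. 194.] 469 [ 0.521 -0.648  0.057] [ 0.502 -0.687  0.002] [ 0.554 -0.631  0.075] [101. 102.  36.]
tin_a 0.64 [315. 224.] 523 [ 0.649 -0.198  0.061] [ 0.631 -0.25  -0.   ] [ 0.735 -0.177  0.074] [140. 148. 151.]
flux_pot 0.63 [222. 236.] 597 [0.761 0.045 0.064] [0.744 0.012 0.004] [0.804 0.071 0.074] [103. 120. 187.]
try_square 0.97 [151. 264.] 357 [0.808 0.252 0.005] [ 0.733  0.217 -0.003] [0.831 0.312 0.02 ] [243. 243. 243.]
try_square 0.27 [288. 216.] 179 [ 0.752 -0.183  0.023] [ 0.736 -0.206 -0.001] [ 0.776 -0.16   0.029] [137. 147. 154.]
jig_block_2 0.74 [290. 213.] 176 [ 0.752 -0.183  0.023] [ 0.736 -0.206 -0.001] [ 0.775 -0.161  0.029] [137. 147. 154.]
```

View pics/top0.png

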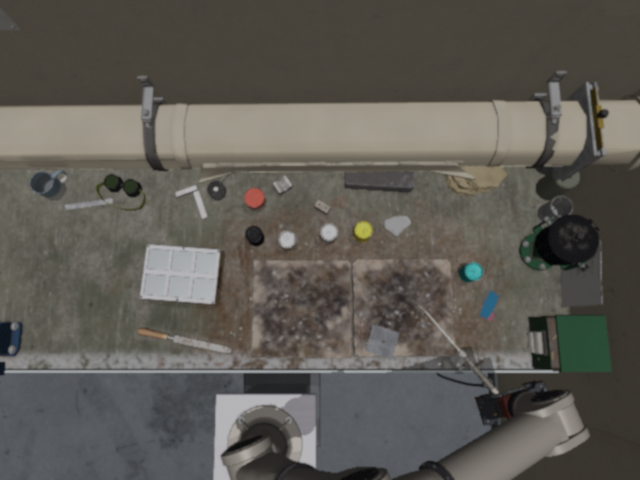

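View pics/scene0.png

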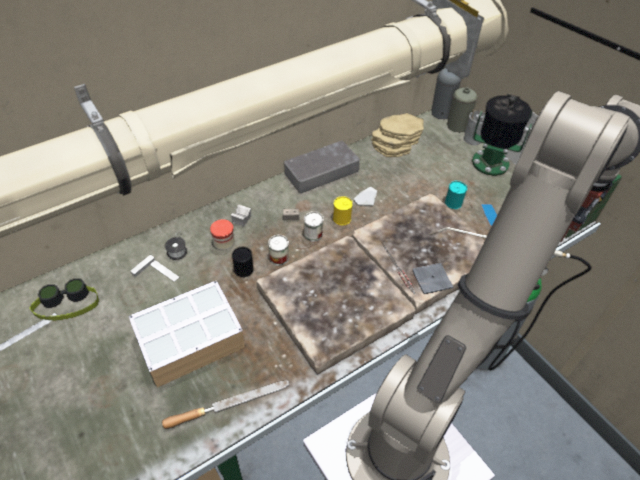

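The top view shows the crate at about (180,273), two white/silver tins at (287,240) and (328,233), and black, yellow and turquoise decoys. The scene view agrees with this. Next I'll fit the crate and tin poses and check the overhead pipe.

Run:
```python
from h import *
for c in ["top","scene"]:
    W=np.load(c+"0.npy").reshape(-1,3)
    m=(W[:,2]>.078)&(W[:,2]<.1)&(W[:,0]>.38)&(W[:,0]<.68)&(W[:,1]>.1)&(W[:,1]<.43)
    print(c,m.sum(),np.median(W[m,2]),cv2.minAreaRect(W[m,:2].astype(np.float32)))
    for x,y in [(.66,-.206),(.636,-.071)]:
        m=(np.hypot(W[:,0]-x,W[:,1]-y)<.05)&(W[:,2]>.066)&(W[:,2]<.085)
        print(m.sum(),np.median(W[m],0),cv2.minEnclosingCircle(W[m,:2].astype(np.float32)))
    m=(W[:,2]>.15)&(W[:,0]>.7); print("pipe",np.nanpercentile(W[m],[1,50,99],axis=0))
print(vision.camera_params("wrist"))
```

```text
top 3688 0.08345439550139189 ((0.5262570381164551, 0.26699113845825195), (0.23877105116844177, 0.17240309715270996), 85.5215835571289)
184 [ 0.66171166 -0.20577632  0.06972235] ((0.6610466837882996, -0.20584794878959656), 0.02932104654610157)
186 [ 0.63664194 -0.07018884  0.06999226] ((0.6377026438713074, -0.07048952579498291), 0.02894635498523712)
pipe [[ 0.75479664 -1.00042466  0.27360845]
 [ 0.95856317 -0.18505868  0.47261033]
 [ 0.96230506  0.62410478  0.79276932]]
scene 5712 0.08395438728841076 ((0.5256520509719849, 0.2668939232826233), (0.2360384166240692, 0.1792767494916916), 85.34593200683594)
220 [ 0.65878687 -0.20567059  0.06986684] ((0.6606403589248657, -0.20621046423912048), 0.032299380749464035)
232 [ 0.63594643 -0.06966626  0.07020455] ((0.6363011598587036, -0.0690721943974495), 0.030997619032859802)
pipe [[ 0.72850356 -1.00278489  0.15575036]
 [ 0.90785317  0.02914446  0.45254547]
 [ 0.96456211  0.50247512  0.71245739]]
{'fovy': 58.59816045973276, 'cx': 319.61405264711686, 'cy': 242.5465589145354, 'pose': array([[ 2.52155785e-01, -9.22678116e-01, -2.91689139e-01,
         2.50015085e-01],
       [-9.67686624e-01, -2.40503022e-01, -7.57686945e-02,
        -6.31339789e-01],
       [-2.42003072e-04,  3.01369193e-01, -9.53507499e-01,
         3.84694667e-01],
       [ 0.00000000e+00,  0.00000000e+00,  0.00000000e+00,
         1.00000000e+00]])}
```

Crate centre is (0.526, 0.267) with yaw about -4.6°. The tins are at (0.661, -0.206) and (0.637, -0.070). I'll head to the crate and probe with the fingers shut.

>>> move_arm(commands=[[[1,0.15,0.2,0,0],[0.8,0.3,0.4,0,0],[0.6,0.5,0.6,0,0],[0.4,0.65,0.8,0,0],[0,0.8,1,0,0]]])

```text
time: 1.23
eef_pos: [0.2507, -0.552, 0.2228]
orientation: [3.141, -0.0, 0.255]
contact_force: [1.1, 0.1, -0.3]
finger_gap: 0.0517
grip_force: 0.0
```

>>> move_arm(commands=[[[0,0.15,0.2,0,0],[0,0.3,0.4,0,0],[0,0.5,0.6,0,0],[0,0.65,0.8,0,0],[0,0.8,1,0,0]]])

```text
time: 1.85
eef_pos: [0.3304, -0.4519, 0.2229]
orientation: [3.141, -0.0, 0.255]
contact_force: [0.2, -0.3, 0.1]
finger_gap: 0.0017
grip_force: 0.0
```

>>> move_arm(commands=[[[0,0.15,0.2,0,0],[0,0.3,0.4,0,0],[0,0.5,0.6,0,0],[0,0.65,0.8,0,0],[0,0.8,1,0,0]]])

```text
time: 2.48
eef_pos: [0.4102, -0.3519, 0.2229]
orientation: [3.141, -0.0, 0.255]
contact_force: [0.4, -0.4, -0.5]
finger_gap: 0.0006
grip_force: 0.0
```

>>> move_arm(commands=[[[0,0.15,0.2,0,0],[0,0.3,0.4,0,0],[0,0.5,0.6,0,0],[0,0.65,0.8,0,0],[0,0.8,1,0,0]]])

```text
time: 3.1
eef_pos: [0.49, -0.2518, 0.2229]
orientation: [3.141, -0.0, 0.255]
contact_force: [-0.7, 0.4, 0.3]
finger_gap: 0.0007
grip_force: 0.0
```

```bash
python3 -c "
from h import *
s=monitor.sense();print(s)"
```

```text
{'time': 3.1, 'q': array([ 0.53143298,  0.28367684, -0.20537331,  1.84359701,  0.06707225,
        1.02062019, -1.0171222 ]), 'qd': array([-0.28026633,  0.05292629, -0.09445448, -0.07113368,  0.04213736,
        0.02321728, -0.38612412]), 'joint_efforts': array([  1.68808658, -45.32420754,  -0.82504274, -25.66351354,
        -0.10371977,  -0.05572573,   0.51574878]), 'eef_pos': array([ 0.49000405, -0.25182274,  0.2228586 ]), 'orientation': array([ 3.14134936e+00, -2.67798958e-04,  2.54707715e-01]), 'contact_force': array([-0.66373539,  0.36252072,  0.33876219]), 'wrist_torque': array([-0.00397371,  0.01093645,  0.02937568]), 'grip_force': 0.0, 'finger_gap': 0.0006740487858344019}
```

>>> move_arm(commands=[[[0,0,0.2,0,0],[0,0,0.4,0,0],[0,0,0.6,0,0],[0,0,0.8,0,0],[0,0,1,0,0]]])

```text
time: 3.72
eef_pos: [0.489, -0.1523, 0.2228]
orientation: [3.141, 0.0, 0.253]
contact_force: [-0.0, 0.8, -0.4]
finger_gap: 0.0009
grip_force: 0.0
```

>>> move_arm(commands=[[[0,0,0.2,0,0],[0,0,0.4,0,0],[0,0,0.6,0,0],[0,0,0.8,0,0],[0,0,1,0,0]]])

```text
time: 4.35
eef_pos: [0.4889, -0.0524, 0.2227]
orientation: [3.141, 0.0, 0.253]
contact_force: [0.3, 0.4, -0.3]
finger_gap: 0.0008
grip_force: 0.0
```

>>> move_arm(commands=[[[0,0,0.2,0,0],[0,0,0.4,0,0],[0,0,0.6,0,0],[0,0,0.8,0,0],[0,0,1,0,0]]])

```text
time: 4.97
eef_pos: [0.4888, 0.0474, 0.2227]
orientation: [3.141, -0.0, 0.253]
contact_force: [0.6, 0.4, 0.5]
finger_gap: 0.0004
grip_force: 0.0
```

>>> move_arm(commands=[[[0,0,0.2,0,0],[0,0,0.4,0,0],[0,0,0.6,0,0],[0,0,0.8,0,0],[0,0,1,0,0]]])

```text
time: 5.6
eef_pos: [0.4888, 0.1473, 0.2227]
orientation: [3.141, -0.0, 0.253]
contact_force: [-0.6, 0.7, 0.3]
finger_gap: 0.0004
grip_force: 0.0
```

Run:
```python
from h import *
s=monitor.sense();print(s["time"],s["q"],s["eef_pos"])
im,d,p=shot("wrist"); cv2.imwrite("pics/w1.png",im); W=cloud(d,p).reshape(-1,3); np.save("w1.npy",W)
m=(W[:,2]>.078)&(W[:,2]<.1)&(W[:,0]>.38)&(W[:,0]<.68)&(W[:,1]>.1)&(W[:,1]<.43)
print(m.sum(),np.median(W[m,2]),cv2.minAreaRect(W[m,:2].astype(np.float32)))
```

```text
5.6 [-0.0206644   0.24134967 -0.4576259   1.91818671  0.12556572  1.00972885
 -1.85117742] [0.48881486 0.14731716 0.22272306]
80762 0.08299114572516425 ((0.5258851051330566, 0.26657235622406006), (0.23143044114112854, 0.17245331406593323), 85.64691162109375)
```

View pics/w1.png

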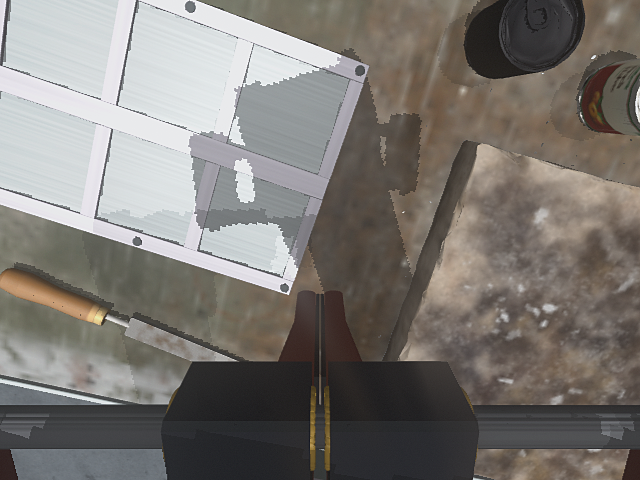

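The wrist view shows the crate cover in the upper left, with the cell_0 mouth around (250,225) and no cell visibly open. The fit is confirmed, so I'll probe cell_0.

>>> move_arm(commands=[[[0,-0.05,0.25,-0.3,0],[0,-0.1,0.47,-0.6,0],[0,-0.1,0.47,-0.8,0],[0,-0.1,0.47,-1,0],[0,-0.1,0.47,-1,0]]])

```text
time: 6.28
eef_pos: [0.4782, 0.1927, 0.1216]
orientation: [3.141, 0.003, 0.254]
contact_force: [-0.3, -0.2, 0.3]
finger_gap: 0.0002
grip_force: 0.0
```

>>> move_arm(commands=[[[0,0,0,-0.2,0],[0,0,0,-0.35,0],[0,0,0,-0.43,0],[0,0,0,-0.49,0],[0,0,0,-0.49,0]]])

```text
time: 6.9
eef_pos: [0.4794, 0.1936, 0.0736]
orientation: [3.142, 0.0, 0.254]
contact_force: [-0.5, 0.1, 0.2]
finger_gap: 0.0006
grip_force: 0.2
```

>>> move_arm(commands=[[[0,0,0,-0.08,0],[0,0,0,-0.16,0],[0,0,0,-0.2,0],[0,0,0,-0.2,0],[0,0,0,-0.2,0]]])

```text
time: 7.52
eef_pos: [0.4794, 0.1936, 0.0537]
orientation: [3.142, 0.0, 0.254]
contact_force: [0.5, -0.2, 0.2]
finger_gap: 0.0005
grip_force: 0.2
```

Cell_0 is empty. Next are cells 1 and 2.

>>> move_arm(commands=[[[0,0,0,0.48,0],[0,0.03,0.4,0.48,0],[0,0.06,0.77,0.45,0],[0,0.06,0.77,0.3,0],[0,0.06,0.77,0.2,0]]])

```text
time: 8.15
eef_pos: [0.4855, 0.2711, 0.0768]
orientation: [3.14, -0.0, 0.253]
contact_force: [-26.5, -15.6, 105.2]
finger_gap: 0.0005
grip_force: 53.0
```

Cell_1 is full, and the contact is stiff. I'll probe more shallowly from here.

>>> move_arm(commands=[[[0,0,0,0.28,0],[0,0.03,0.4,0.28,0],[0,0.06,0.76,0.22,0],[0,0.06,0.76,0.08,0],[0,0.06,0.76,0.035,0]]])

```text
time: 8.78
eef_pos: [0.4909, 0.3455, 0.0772]
orientation: [3.141, 0.002, 0.253]
contact_force: [-10.6, -4.7, 34.6]
finger_gap: -0.0
grip_force: 17.4
```

Cell_2 is full. Next is cell_5, at (+0.082, -0.006) from here.

>>> move_arm(commands=[[[0,0,0,0.25,0],[0,0.42,-0.03,0.25,0],[0,0.82,-0.06,0.2,0],[0,0.82,-0.06,0.05,0],[0,0.82,-0.06,0.0,0]]])

```text
time: 9.4
eef_pos: [0.5744, 0.3367, 0.0773]
orientation: [3.137, 0.001, 0.251]
contact_force: [-3.3, -12.1, 32.0]
finger_gap: 0.0003
grip_force: 16.1
```

>>> move_arm(commands=[[[0,0,0,0.25,0],[0,-0.03,-0.4,0.25,0],[0,-0.06,-0.76,0.2,0],[0,-0.06,-0.76,0.05,0],[0,-0.06,-0.76,0.0,0]]])

```text
time: 10.02
eef_pos: [0.5657, 0.2644, 0.0757]
orientation: [3.141, 0.003, 0.254]
contact_force: [0.7, 0.1, 0.5]
finger_gap: 0.0003
grip_force: 0.2
```

>>> move_arm(commands=[[[0,0,0,0.25,0],[0,-0.03,-0.4,0.25,0],[0,-0.06,-0.76,0.2,0],[0,-0.06,-0.76,0.05,0],[0,-0.06,-0.76,0.0,0]]])

```text
time: 10.65
eef_pos: [0.5605, 0.1893, 0.0772]
orientation: [3.141, 0.002, 0.255]
contact_force: [-12.2, -10.1, 40.3]
finger_gap: 0.0005
grip_force: 19.7
```

The empty cells are 0 and 4. Now I'll fetch the nearer tin.

>>> move_arm(commands=[[[0,0,0,0.3,0],[0,0,0,0.6,0],[0.2,0,-0.2,0.8,0],[0.5,0,-0.4,1,0],[1,0,-0.6,1,0]]])

```text
time: 11.28
eef_pos: [0.5622, 0.1307, 0.1783]
orientation: [-3.14, -0.003, 0.257]
contact_force: [0.7, 0.1, -0.1]
finger_gap: 0.0269
grip_force: 0.0
```

>>> move_arm(commands=[[[1,0.08,-0.2,0,0],[1,0.16,-0.4,0,0],[1,0.24,-0.6,0,0],[1,0.32,-0.8,0,0],[1,0.4,-1,0,0]]])

```text
time: 11.9
eef_pos: [0.6016, 0.0281, 0.1764]
orientation: [-3.141, 0.001, 0.255]
contact_force: [0.1, -0.1, 0.5]
finger_gap: 0.0769
grip_force: 0.0
```

>>> move_arm(commands=[[[1,0.08,-0.25,0,0],[1,0.16,-0.5,0,0],[1,0.24,-0.8,0,0],[1,0.36,-1,0,0],[1,0.36,-1,0,0]]])

```text
time: 12.52
eef_pos: [0.6382, -0.0734, 0.1767]
orientation: [3.141, 0.0, 0.251]
contact_force: [0.0, -0.1, -0.1]
finger_gap: 0.0877
grip_force: 0.0
```

Run:
```python
from h import *
s=monitor.sense();print(s["time"],s["q"],s["eef_pos"],s["finger_gap"])
im,d,p=shot("wrist"); cv2.imwrite("pics/w2.png",im); W=cloud(d,p)
for r in nets.cut_out("tin_a","wrist"):
    q=W[r["region"]]; m=(q[:,2]>.064)&(q[:,2]<.08); q=q[m]
    if len(q)>50: print(r["conf"],r["xy"],np.median(q,0),cv2.minEnclosingCircle(q[:,:2].astype(np.float32)),np.median(im[r["region"]],0))
```

```text
12.525 [ 0.28965075  0.49503722 -0.37442995  1.66215659  0.20525654  1.02328264
 -1.47124476] [ 0.63819366 -0.07335795  0.17673058] 0.08770742061043074
0.8 [615.0, 254.6] [ 0.65921733 -0.28873078  0.06739341] ((0.6603075265884399, -0.29356849193573), 0.018190739676356316) [ 43. 117. 135.]
0.69 [508.4, 242.1] [ 0.66334579 -0.20304305  0.06884772] ((0.6624504327774048, -0.20310203731060028), 0.029046405106782913) [243. 246. 246.]
0.66 [163.6, 169.2] [0.65698985 0.04060545 0.06895128] ((0.6563881039619446, 0.03993461653590202), 0.029018662869930267) [62. 61. 63.]
0.58 [314.4, 229.8] [ 0.63943386 -0.06792407  0.06891015] ((0.6388878226280212, -0.06827373802661896), 0.02875398099422455) [165. 171. 173.]
```

View pics/w2.png

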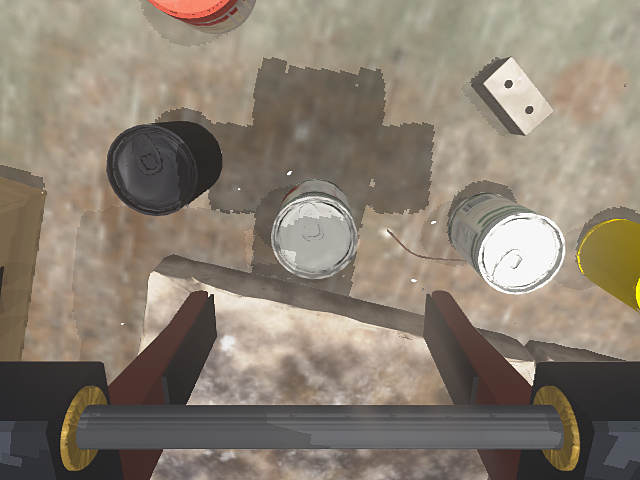

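The wrist view shows the target silver tin at (314,230) between the fingers, the second one at (518,250), and the decoys clear of both. I'll descend and grip.

>>> move_arm(commands=[[[1,0,0.04,-0.2,0],[1,0,0.04,-0.4,0],[1,0,0.04,-0.6,0],[1,0,0.04,-0.8,0],[1,0,0.04,-1,0]]])

```text
time: 13.25
eef_pos: [0.6372, -0.0675, 0.0755]
orientation: [-3.141, 0.001, 0.254]
contact_force: [-0.6, -0.9, -0.7]
finger_gap: 0.088
grip_force: 0.0
```

>>> move_arm(commands=[[[1,0,0,-0.15,0],[1,0,0,-0.29,0],[0.6,0,0,-0.29,0],[0.3,0,0,-0.29,0],[0.3,0,0,-0.29,0]]])

```text
time: 13.88
eef_pos: [0.6381, -0.0674, 0.049]
orientation: [3.141, -0.001, 0.254]
contact_force: [0.5, -1.3, 1.5]
finger_gap: 0.0613
grip_force: 1.8
```

>>> move_arm(commands=[[[0.3,0,0,0,0],[0.3,0,0,0.1,0],[0.3,0,0,0.3,0],[0.3,0,0,0.6,0],[0.3,0,0,0.9,0]]])

```text
time: 14.5
eef_pos: [0.6375, -0.0671, 0.1403]
orientation: [-3.142, -0.001, 0.254]
contact_force: [-0.3, -0.3, -2.3]
finger_gap: 0.0568
grip_force: 30.0
```

>>> move_arm(commands=[[[0.3,0,0.1,0.15,0],[0.3,-0.1,0.25,0.3,0],[0.3,-0.2,0.5,0.3,0],[0.3,-0.3,0.75,0.3,0],[0.3,-0.4,1,0.3,0]]])

```text
time: 15.12
eef_pos: [0.5957, 0.0348, 0.1679]
orientation: [-3.141, 0.001, 0.255]
contact_force: [0.5, 0.6, -2.4]
finger_gap: 0.0569
grip_force: 30.0
```

>>> move_arm(commands=[[[0.3,-0.06,0.2,0,0],[0.3,-0.12,0.4,0,0],[0.3,-0.18,0.6,0,0],[0.3,-0.24,0.8,0,0],[0.3,-0.3,1,0,0]]])

```text
time: 15.75
eef_pos: [0.5672, 0.1337, 0.1681]
orientation: [3.142, 0.0, 0.253]
contact_force: [-0.3, -0.3, -2.7]
finger_gap: 0.0569
grip_force: 30.0
```

>>> move_arm(commands=[[[0.3,0,0.2,0,0],[0.3,0,0.4,0,0],[0.3,0,0.6,0,0],[0.3,0,0.8,0,0],[0.3,0,1,0,0]]])

```text
time: 16.38
eef_pos: [0.5675, 0.2339, 0.1681]
orientation: [-3.142, 0.0, 0.254]
contact_force: [0.3, -0.0, -2.3]
finger_gap: 0.057
grip_force: 30.0
```

>>> move_arm(commands=[[[0.3,0,0.2,0,0],[0.3,0,0.33,0,0],[0.3,0,0.33,0,0],[0.3,0,0.33,0,0],[0.3,0,0.33,0,0]]])

```text
time: 17.0
eef_pos: [0.5678, 0.2645, 0.1681]
orientation: [3.141, 0.0, 0.252]
contact_force: [-0.6, -0.1, -2.4]
finger_gap: 0.0567
grip_force: 30.0
```

Run:
```python
from h import *
s=monitor.sense();print(s["time"],s["q"],s["eef_pos"],s["finger_gap"],s["contact_force"])
im,d,p=shot("wrist"); cv2.imwrite("pics/w3.png",im); W=cloud(d,p); np.save("w3.npy",W)
z=s["eef_pos"][2]+.025
for r in nets.cut_out("tin_a","wrist"):
    q=W[r["region"]]; m=abs(q[:,2]-z)<.012; q=q[m]
    if len(q)>50: print(r["conf"],r["xy"],np.median(q,0),cv2.minEnclosingCircle(q[:,:2].astype(np.float32)))
```

```text
17.0 [-0.20043334  0.49151071 -0.45402909  1.70533878  0.2488941   1.00249383
 -2.06118995] [0.56779135 0.26445545 0.16809493] 0.056679238894323095 [-0.60302046 -0.05589187 -2.43052393]
0.7 [320.8, 320.3] [0.56962981 0.26634317 0.18798795] ((0.568271279335022, 0.2654067575931549), 0.029093008488416672)
```

View pics/w3.png

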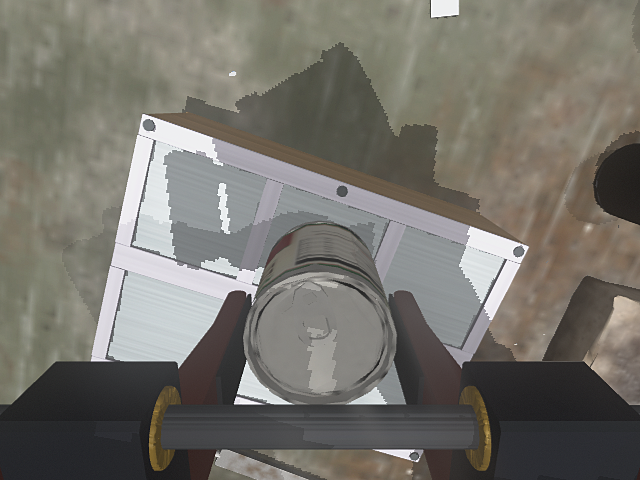

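The wrist view shows the tin held upright with its lid centred at (320,340), above the middle mouth of the far row. Cover screws are at (149,125), (342,191), (518,252) and (416,456). I'll use the screws to check the crate position.

Run:
```python
import numpy as np
W=np.load("w3.npy")
a=[np.nanmedian(W[v-3:v+4,u-3:u+4].reshape(-1,3),0) for u,v in [(149,125),(342,191),(518,252),(416,456)]]
print(np.round(a,4))
x=a[2]-a[0]; print(np.degrees(np.arctan2(-x[1],-x[0])),np.linalg.norm(x), "centre from diag",(a[0]+a[3])/2)
```

```text
[[0.6159 0.3746 0.0872]
 [0.6073 0.2625 0.087 ]
 [0.598  0.1502 0.087 ]
 [0.4376 0.1612 0.0867]]
85.42744764709056 0.22518101934194104 centre from diag [0.52674826 0.26794525 0.08699136]
```

>>> move_arm(commands=[[[0.3,0,0,-0.15,0],[0.3,0,0,-0.3,0],[0.3,0,0,-0.38,0],[0.3,0,0,-0.45,0],[0.3,0,0,-0.45,0]]])

```text
time: 17.73
eef_pos: [0.5668, 0.2657, 0.1224]
orientation: [-3.142, 0.002, 0.254]
contact_force: [-2.0, -0.2, -2.3]
finger_gap: 0.0565
grip_force: 30.0
```

>>> move_arm(commands=[[[0.3,0,0,-0.08,0],[0.3,0,0,-0.16,0],[0.3,0,0,-0.24,0],[0.3,0,0,-0.32,0],[0.3,0,0,-0.32,0]]])

```text
time: 18.35
eef_pos: [0.5669, 0.2652, 0.0901]
orientation: [3.141, 0.002, 0.254]
contact_force: [-0.9, -0.1, -3.1]
finger_gap: 0.0569
grip_force: 30.0
```

>>> move_arm(commands=[[[0.6,0,0,0,0],[0.9,0,0,0,0],[0.9,0,0,0,0],[0.9,0,0,0.25,0],[0.9,0,0,0.5,0]]])

```text
time: 18.98
eef_pos: [0.5676, 0.2657, 0.142]
orientation: [-3.142, -0.0, 0.254]
contact_force: [-0.2, -0.2, 0.0]
finger_gap: 0.0791
grip_force: 0.0
```

>>> move_arm(commands=[[[0,0,0,0.1,0],[0,0,0,0.1,0],[0,0,0,0.1,0],[0,0,0,0.1,0],[0,0,0,0.1,0]]])

```text
time: 19.6
eef_pos: [0.5672, 0.2654, 0.1505]
orientation: [3.141, 0.001, 0.254]
contact_force: [0.1, 0.2, -0.2]
finger_gap: 0.033
grip_force: 0.0
```

Run:
```python
from h import *
s=monitor.sense();print(s["time"],s["eef_pos"],s["finger_gap"])
im,d,p=shot("wrist"); cv2.imwrite("pics/w4.png",im); W=cloud(d,p); q=W[(np.hypot(W[...,0]-.5676,W[...,1]-.2647)<.024)]
print(len(q),np.nanpercentile(q[:,2],[2,10,25,50,75,90,98]))
```

```text
19.6 [0.56721722 0.26543971 0.15050226] 0.03304276753273513
12718 [0.0554563  0.07290497 0.07393463 0.16991238 0.20623472 0.22868601
 0.24727824]
```

View pics/w4.png

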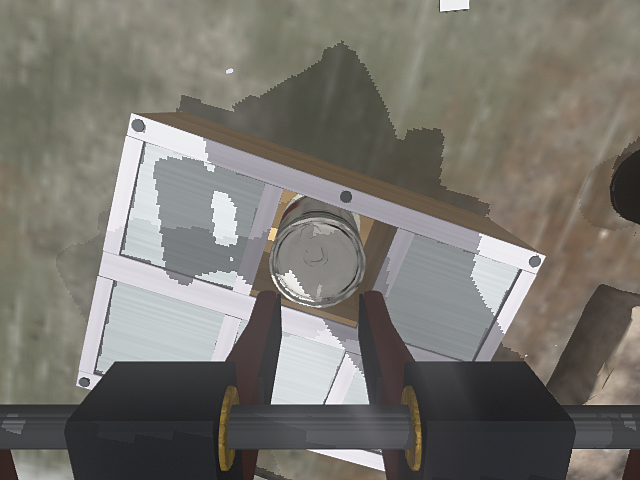

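The wrist view shows the tin dropped into cell 4, lid at (317,260), at about floor level. I'll check with a gentle push.

>>> move_arm(commands=[[[0,0,0,-0.2,0],[0,0,0,-0.4,0],[0,0,0,-0.6,0],[0,0,0,-0.68,0],[0,0,0,-0.74,0]]])

```text
time: 20.27
eef_pos: [0.5676, 0.2658, 0.0773]
orientation: [3.141, 0.0, 0.254]
contact_force: [-7.9, -5.9, 37.7]
finger_gap: 0.0004
grip_force: 18.5
```

It's fully seated. On to the second tin.

>>> move_arm(commands=[[[0,0,0,0.3,0],[0,0,0,0.6,0],[0.2,0,-0.2,0.8,0],[0.5,0,-0.4,1,0],[1,0,-0.7,1,0]]])

```text
time: 20.9
eef_pos: [0.5687, 0.1966, 0.1796]
orientation: [-3.141, -0.005, 0.255]
contact_force: [0.3, 0.4, -0.4]
finger_gap: 0.0267
grip_force: 0.0
```

>>> move_arm(commands=[[[1,0.05,-0.2,0,0],[1,0.1,-0.4,0,0],[1,0.15,-0.6,0,0],[1,0.2,-0.8,0,0],[1,0.24,-1,0,0]]])

```text
time: 21.52
eef_pos: [0.5918, 0.0944, 0.177]
orientation: [-3.141, 0.0, 0.254]
contact_force: [1.2, -0.7, -0.2]
finger_gap: 0.077
grip_force: 0.0
```

>>> move_arm(commands=[[[1,0.05,-0.2,0,0],[1,0.1,-0.4,0,0],[1,0.15,-0.6,0,0],[1,0.2,-0.8,0,0],[1,0.24,-1,0,0]]])

```text
time: 22.15
eef_pos: [0.6158, -0.0057, 0.1772]
orientation: [-3.142, -0.0, 0.254]
contact_force: [-0.4, 0.0, -0.3]
finger_gap: 0.0879
grip_force: 0.0
```

>>> move_arm(commands=[[[1,0.05,-0.2,0,0],[1,0.1,-0.4,0,0],[1,0.15,-0.6,0,0],[1,0.2,-0.8,0,0],[1,0.24,-1,0,0]]])

```text
time: 22.78
eef_pos: [0.6398, -0.1057, 0.1771]
orientation: [3.142, -0.0, 0.254]
contact_force: [-0.3, -0.1, 0.6]
finger_gap: 0.0881
grip_force: 0.0
```

>>> move_arm(commands=[[[1,0.05,-0.25,0,0],[1,0.1,-0.5,0,0],[1,0.15,-0.8,0,0],[1,0.22,-1,0,0],[1,0.22,-1,0,0]]])

```text
time: 23.4
eef_pos: [0.6616, -0.2065, 0.1768]
orientation: [3.141, 0.0, 0.251]
contact_force: [-0.9, 0.1, 0.0]
finger_gap: 0.0878
grip_force: 0.0
```

Run:
```python
from h import *
s=monitor.sense();print(s["time"],s["eef_pos"],s["finger_gap"])
im,d,p=shot("wrist"); W=cloud(d,p)
for r in nets.cut_out("tin_a","wrist"):
    q=W[r["region"]]; m=(q[:,2]>.064)&(q[:,2]<.08); q=q[m]
    if len(q)>50: print(r["conf"],r["xy"],np.median(q,0),cv2.minEnclosingCircle(q[:,:2].astype(np.float32)),np.median(im[r["region"]],0))
```

```text
23.4 [ 0.66158548 -0.20654676  0.17679217] 0.08783618357767875
0.66 [473.6, 255.0] [ 0.66968363 -0.31478841  0.06889995] ((0.6684370636940002, -0.3148821294307709), 0.029103092849254608) [ 10. 246. 246.]
0.59 [317.3, 229.8] [ 0.66266438 -0.20329338  0.06891848] ((0.6620554327964783, -0.20332588255405426), 0.02882242575287819) [150. 156. 158.]
```

>>> move_arm(commands=[[[1,0,0.02,-0.2,0],[1,0,0.02,-0.4,0],[1,0,0.02,-0.6,0],[1,0,0.02,-0.8,0],[1,0,0.02,-1,0]]])

```text
time: 24.12
eef_pos: [0.6612, -0.2024, 0.0754]
orientation: [-3.141, 0.001, 0.254]
contact_force: [0.6, -0.1, -0.5]
finger_gap: 0.088
grip_force: 0.0
```

>>> move_arm(commands=[[[1,0,0,-0.15,0],[1,0,0,-0.29,0],[0.6,0,0,-0.29,0],[0.3,0,0,-0.29,0],[0.3,0,0,-0.29,0]]])

```text
time: 24.75
eef_pos: [0.6621, -0.2025, 0.0491]
orientation: [3.141, -0.001, 0.254]
contact_force: [0.9, -1.6, 1.9]
finger_gap: 0.0616
grip_force: 1.7
```

>>> move_arm(commands=[[[0.3,0,0,0,0],[0.3,0,0,0.1,0],[0.3,0,0,0.3,0],[0.3,0,0,0.6,0],[0.3,0,0,0.9,0]]])

```text
time: 25.38
eef_pos: [0.6616, -0.2022, 0.1404]
orientation: [3.141, -0.001, 0.254]
contact_force: [-0.3, -0.6, -1.7]
finger_gap: 0.0573
grip_force: 30.0
```

>>> move_arm(commands=[[[0.3,0,0.1,0.15,0],[0.3,-0.1,0.25,0.3,0],[0.3,-0.25,0.5,0.3,0],[0.3,-0.4,0.75,0.3,0],[0.3,-0.5,1,0.3,0]]])

```text
time: 26.0
eef_pos: [0.6095, -0.1002, 0.1679]
orientation: [-3.141, 0.002, 0.255]
contact_force: [0.2, 0.4, -1.5]
finger_gap: 0.0568
grip_force: 30.0
```

>>> move_arm(commands=[[[0.3,-0.1,0.2,0,0],[0.3,-0.2,0.4,0,0],[0.3,-0.3,0.6,0,0],[0.3,-0.4,0.8,0,0],[0.3,-0.5,1,0,0]]])

```text
time: 26.62
eef_pos: [0.5608, -0.0012, 0.1682]
orientation: [3.142, -0.0, 0.254]
contact_force: [-0.1, -1.0, -1.0]
finger_gap: 0.0566
grip_force: 30.0
```

>>> move_arm(commands=[[[0.3,-0.1,0.2,0,0],[0.3,-0.2,0.4,0,0],[0.3,-0.3,0.6,0,0],[0.3,-0.4,0.8,0,0],[0.3,-0.5,1,0,0]]])

```text
time: 27.25
eef_pos: [0.5108, 0.0988, 0.1682]
orientation: [3.142, -0.0, 0.254]
contact_force: [0.0, 0.7, -1.7]
finger_gap: 0.0568
grip_force: 30.0
```

>>> move_arm(commands=[[[0.3,-0.08,0.25,0,0],[0.3,-0.16,0.5,0,0],[0.3,-0.24,0.75,0,0],[0.3,-0.32,0.98,0,0],[0.3,-0.32,0.98,0,0]]])

```text
time: 27.88
eef_pos: [0.4784, 0.198, 0.1684]
orientation: [-3.141, -0.0, 0.258]
contact_force: [0.8, -0.1, -1.9]
finger_gap: 0.0568
grip_force: 30.0
```

Run:
```python
from h import *
s=monitor.sense();print(s["time"],s["q"],s["eef_pos"],s["finger_gap"],s["contact_force"])
im,d,p=shot("wrist"); W=cloud(d,p); cv2.imwrite("pics/w5.png",im)
z=s["eef_pos"][2]+.025
for r in nets.cut_out("tin_a","wrist"):
    q=W[r["region"]]; m=abs(q[:,2]-z)<.012; q=q[m]
    if len(q)>50: print(r["conf"],r["xy"],np.median(q,0),cv2.minEnclosingCircle(q[:,:2].astype(np.float32)))
```

```text
27.875 [-0.08307087  0.32811011 -0.51445129  1.95609998  0.2018895   0.90674618
 -2.01285338] [0.47835172 0.19801535 0.16836804] 0.05681213516887394 [ 0.79839783 -0.14050288 -1.86831398]
0.95 [321.4, 322.3] [0.47965359 0.19976617 0.18824744] ((0.4781836271286011, 0.19919131696224213), 0.02908908762037754)
```

>>> move_arm(commands=[[[0.3,0.01,-0.02,0,0],[0.3,0.01,-0.02,-0.15,0],[0.3,0.01,-0.02,-0.3,0],[0.3,0.01,-0.02,-0.38,0],[0.3,0.01,-0.02,-0.45,0]]])

```text
time: 28.6
eef_pos: [0.4805, 0.1936, 0.1225]
orientation: [-3.142, 0.0, 0.254]
contact_force: [-0.7, 1.0, 0.5]
finger_gap: 0.0568
grip_force: 30.0
```

>>> move_arm(commands=[[[0.3,0,0,-0.08,0],[0.3,0,0,-0.16,0],[0.3,0,0,-0.24,0],[0.3,0,0,-0.32,0],[0.3,0,0,-0.32,0]]])

```text
time: 29.22
eef_pos: [0.48, 0.1934, 0.0904]
orientation: [3.141, 0.001, 0.254]
contact_force: [-0.7, 0.1, -2.4]
finger_gap: 0.0568
grip_force: 30.0
```

It's in without resistance. Release, rise, close the fingers, then a gentle push.

>>> move_arm(commands=[[[0.6,0,0,0,0],[0.9,0,0,0,0],[0.9,0,0,0,0],[0.9,0,0,0.25,0],[0.9,0,0,0.5,0]]])

```text
time: 29.85
eef_pos: [0.4805, 0.1937, 0.1419]
orientation: [-3.142, -0.0, 0.254]
contact_force: [0.9, 0.7, 0.0]
finger_gap: 0.0787
grip_force: 0.0
```

>>> move_arm(commands=[[[0,0,0,0.1,0],[0,0,0,0.1,0],[0,0,0,0.1,0],[0,0,0,0.1,0],[0,0,0,0.1,0]]])

```text
time: 30.48
eef_pos: [0.4802, 0.1935, 0.1506]
orientation: [3.142, 0.001, 0.254]
contact_force: [-0.3, -0.1, -0.9]
finger_gap: 0.0324
grip_force: 0.0
```

>>> move_arm(commands=[[[0,0,0,-0.2,0],[0,0,0,-0.4,0],[0,0,0,-0.6,0],[0,0,0,-0.68,0],[0,0,0,-0.74,0]]])

```text
time: 31.1
eef_pos: [0.4806, 0.1938, 0.0772]
orientation: [3.142, -0.0, 0.254]
contact_force: [-8.2, -4.3, 48.9]
finger_gap: 0.0007
grip_force: 26.2
```

>>> move_arm(commands=[[[0,0,0,0.2,0],[0,0,-0.1,0.5,0],[0,0,-0.4,0.8,0],[0,0,-0.8,0.9,0],[0,0,-0.8,1,0]]])

```text
time: 31.72
eef_pos: [0.4809, 0.1104, 0.178]
orientation: [3.14, -0.001, 0.249]
contact_force: [0.4, 0.1, -0.7]
finger_gap: 0.0003
grip_force: 0.0
```

Run:
```python
from h import *
s=monitor.sense();print(s["time"],s["eef_pos"],s["contact_force"])
im,d,p=shot("wrist"); W=cloud(d,p); cv2.imwrite("pics/w6.png",im)
for n,x,y in [("c0",.4798,.1955),("c4",.5676,.2647)]:
    q=W[(np.hypot(W[...,0]-x,W[...,1]-y)<.024)&(W[...,2]<.12)]
    print(n,len(q),np.nanpercentile(q[:,2],[5,25,50,75,95]))
```

```text
31.725 [0.48090301 0.11038552 0.17802372] [ 0.39791897  0.05320801 -0.6719633 ]
c0 4746 [0.05832932 0.07296882 0.07365603 0.07445108 0.07624273]
c4 6040 [0.06754986 0.07298427 0.07368474 0.0745431  0.07607764]
```

View pics/w6.png

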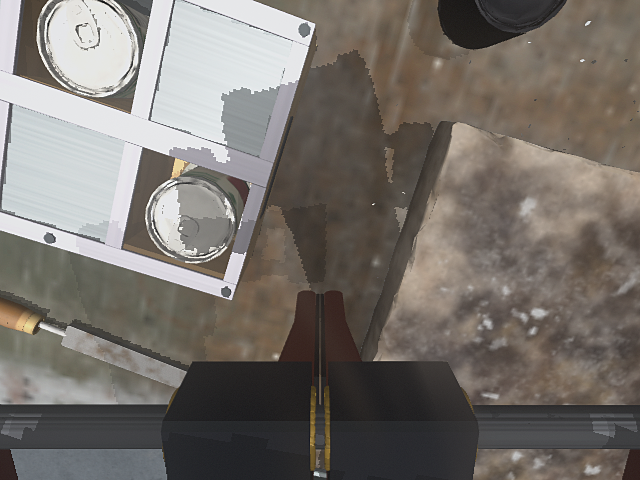

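The tins sit in cell_4 (lid at (88,47)) and cell_0 (lid at (192,218)). Both are level, seated at floor height, and the arm is clear.

```bash
python3 -c "
from h import *
print(finish_job())"
```

```text
the job is handed in; nothing more can be done
None
```

Cells 0 and 4 were the empty ones; each now holds one loose tin, upright and pushed down to the floor, and the job is handed in at about 32 s (no verdict was returned).

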